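# Rack the blue mixing slab in the slot of its thickness

## Robot

A 6-joint arm with a two-finger parallel gripper is mounted at the origin on the work surface. World frame = base frame: x ahead of the robot, y to its left, z up, the work surface at z = 0. Lengths are in m, angles in rad, forces in N, time in s.
With the tool pointing down it reaches from about 0.35 to 0.875 m from the base axis. Payload 15.5 kg.
Tool frame: the origin (TCP) lies on the centre line of the jaws, within the pads' length; the fingertips stand 11 mm ahead of it and the grasp point (between the pads) lies 8 mm behind it (bot.tcp_to_tips is the distance from the TCP to the fingertips, in m); z points along the fingers, y is the direction in which the jaws open and shut (so a half turn about z gives the same grasp; the last joint's range is limited). The gripper opens to 85 mm and grips with 20 to 120 N. Pads are 22 mm wide; open, the fingers measure 114 mm over their backs; the gripper's body (76 mm by 85 mm) begins 54 mm behind the grasp point. The pads swing forward as they close: fully open they stand 13 mm farther back than shut.
Start: joints at [-0.096, 0.494, 1.345, -0, 1.302, -0.096], TCP at [0.625, 0, 0.242] pointing down, gripper open.
Joint ranges: [-2.91, 2.91], [-0.82, 2.16], [0.22, 2.67], [-1.22, 4.37], [0.12, 2.79], [-3.08, 3.08]. Speed limits (rad/s): [1.89, 1.89, 2.57, 3.01, 3.01, 3.01].

## Interface

Orientations are given as a rotation vector (axis times angle).
In Python, from plant import bot, capture, hand_in, cut_out, tip_of gives the robot as it stands.
- The arm moves only by the tool step_arm, never from a script. Its argument "increments" is one flat list of numbers, 7 for each row, row after row: the shift along the tool's x, y, z in mm, then the turn, a rotation vector about the tool's x, y, z in degrees, then the gripper's target within -1 to 1 (shut at 1, half-way at 0, fully open at -1). In form: [dx, dy, dz, wx, wy, wz, gripper, dx, dy, dz, wx, wy, wz, gripper, ...]. A call has 1 to 10 rows; each row shifts and turns the commanded pose from where the row before left it, along the tool's axes as they then stand; what a row does not reach is not made up. A row lasts 1/10 s, in which the tool goes at most 50 mm and 8.59 degrees, less where a joint would pass 70% of its speed; a pose out of reach is approached as far as the arm can. A call with a gripper value outside its range is refused whole. The fingers move at their own pace and stop on an object; the grip force is fixed at half the most. Time passes only in rows, so rows that do not move let the fingers close. It gives the time, the measured TCP pose, the force and the opening at its end, in the units of the state.
- bot.read_state(): the state, without advancing time (a new reading comes with each control period).
- capture(name): name is "scene" or "side" or "wrist"; returns a dict with "color" (400x640x3 uint8, red, green, blue), "range_z" (400x640 float32, m along the optical axis (not along the pixel's ray), 0 where there is no reading), "fx", "fy", "cx", "cy" (pixels), "world_from_camera" (4x4, takes a point from camera to world coordinates). Camera axes: x right, y down, z forward; pixel columns grow to the right and rows downward; lengths in m; the calibration is good to about 2 mm. A picture is of the moment at which its call begins.
- hand_in(): hands the job in, once; it reports no verdict.
Trained networks look in a picture, given as the dict that the camera call returned (one of the last four; its "shot" number tells which), for a name from the list of things; names that differ only in an ending like _2 or _b are one class to them, and where a whole thing is asked for, a point or a joint stands for the part that bears it (a point fixed in the world has none). Each returns a list of dicts, best first, with "score" (0 to 1); they miss things now and then, are a little off and sometimes report something else, mostly with a low value. They report only what shows in the picture. A call takes as long as a camera call. They do not tell look-alikes from the thing itself.
- cut_out(target, picture): "mask" (400x640 bool, what is visible of it) and "location" ([column, row] in pixels, amid what is visible of it).
- tip_of(target, picture): "location" ([column, row] in pixels: a listed point, or the origin of a listed thing).
The state is a dict: "t": time; "qpos": joint angles; "joint_vel": joint speeds; "joint_efforts": joint torques, N m; "tool_pos": TCP position; "tcp_rot": TCP orientation; "contact_force": force on the tool from outside, world axes, zero at the start; "ft_torque": the same for the moment, N m; "grip_width": opening from 0.0 (shut) to 1.0 (fully open).
Only numpy, scipy, OpenCV 4.12 (cv2) and the standard library are available. Lean on these libraries where they do the work, as an engineer would, in place of code of your own. Each camera call takes 0.05 s, during which the arm holds its last target. There are 200 camera calls.

## Task

Take the blue mixing slab out of the white wire stand and slide it down into the grey drying rack, in the one slot of the three that fits its thickness. Lower it right to the bottom of the slot before you let go, and leave it standing there upright, roughly centred along the slot.

Things in the scene. Friction and masses are not known exactly. Their poses are not given: they have to be found in the camera images.
- slab_center (a point): Blue plastic mixing slab, 100 mm wide, 110 mm high, 12 mm thick, 0.1 to 0.2 kg, same either way round. It first stands on edge between two wire loops of the white wire stand, its foot 4 mm above the bench; the loops reach 36 mm above the bench. Point: the slab's middle, 55 mm above its lower edge. x along the width, y through the thickness, z up.
- slot_medium (a point): Slot 17 mm wide, fits the 12 mm slab. The rack: three grey blocks with one slot each, in any order, on an aluminium rail; blocks 80 mm long, 64 mm wide, touching, tops 63 mm above the bench. Slots are 45 mm deep, open at top and ends, floor black; the upper 8 mm of the walls slope out at 45 degrees (white), so mouths are 16 mm wider. Point: middle of the slot's floor; x along it, y across, z up.
- slot_narrow (a point): The rack's slot 7 mm wide, too narrow for the blue slab; block and depth as for slot_medium. Point: middle of the slot's floor, 18 mm above the bench; x along the slot, y across it, z up.
- slot_wide (a point): The rack's slot 32 mm wide, too loose for the blue slab, which would lean over in it; block and depth as for slot_medium. Point: middle of the slot's floor, 18 mm above the bench; x along the slot, y across it, z up.
Not all that is in view belongs to the job. There is more than one size of the part that bears slab_center; the job needs the middle-sized.

How it is judged:
By the outcome, as a careful person would: the job done as asked, in the order asked, and still so for the second after the job is handed in, with the robot touching nothing.
It also fails if it takes over 35 s, if anything falls off the work surface, if the arm or the gripper's body presses on something with over 40 N, if the wrist force passes 120 N, or if a joint passes its speed limit or range.

## Working session

There is one attempt and no reset: what is moved stays moved. The work goes in short steps, Python scripts to look and compute and a tool call to move; the robot and the scene stay as the last step left them, time stands still between calls to the robot, and variables do not carry over. Pictures are saved under pics/ and viewed, about 8 in all and at most 12, crops included, and the job is handed in when it is done.

Besides the shell and the picture viewer there is one more tool, called as a command line: name --argument value ..., lists and objects as JSON in quotes. step_arm: Moves the arm, as the interface text tells. Its arguments: {"type":"object","properties":{"increments":{"type":"array","items":{"type":"number"}}},"required":["increments"]}

```bash
ls; mkdir -p pics; cat > h.py <<'E'
import numpy as np, cv2
from plant import bot, capture, hand_in, cut_out, tip_of
def cloud(p):
    z=p["range_z"]; v,u=np.mgrid[:400,:640]
    c=np.stack([(u-p["cx"])/p["fx"]*z,(v-p["cy"])/p["fy"]*z,z,np.ones_like(z)],-1)
    w=(c@np.array(p["world_from_camera"]).T)[...,:3]; w[z==0]=np.nan
    return w
def save(p,n,crop=None,s=1):
    im=p["color"][...,::-1]
    if crop: im=im[crop[1]:crop[3],crop[0]:crop[2]]
    cv2.imwrite(f"pics/{n}.png",cv2.resize(im,None,fx=s,fy=s,interpolation=cv2.INTER_CUBIC))
E
python3 - <<'E'
from h import *
ims=[]
for n in ("scene","side"):
    p=capture(n); w=cloud(p); ims.append(p["color"][...,::-1])
    for t in ("slab_center","slot_medium","slot_narrow","slot_wide"):
        for r in tip_of(t,p)[:4]:
            u,v=map(int,np.round(r["location"])); print(n,t,round(r["score"],2),u,v,w[v,u].round(3))
    for r in cut_out("slab_center",p)[:4]:
        q=w[r["mask"]]; q=q[~np.isnan(q[:,0])]; print(" cut",round(r["score"],2),r["location"],len(q),np.percentile(q,[3,50,97],axis=0).round(3).tolist())
    save(p,n,s=1.25)
E
```

```text
pics
scene slab_center 0.73 432 274 [0.502 0.379 0.042]
scene slab_center 0.71 376 250 [0.546 0.261 0.085]
scene slot_medium 0.78 225 207 [ 0.617 -0.123  0.06 ]
scene slot_narrow 0.66 242 207 [ 0.595 -0.086  0.063]
scene slot_wide 0.86 267 220 [ 0.594 -0.008  0.062]
 cut 0.66 [377.2, 247.9] 1007 [[0.483, 0.249, 0.01], [0.539, 0.26, 0.075], [0.577, 0.265, 0.117]]
 cut 0.62 [433.4, 272.3] 1005 [[0.425, 0.337, 0.001], [0.502, 0.375, 0.046], [0.508, 0.411, 0.085]]
 cut 0.55 [418.5, 203.2] 608 [[0.208, 0.219, 0.002], [0.418, 0.285, 0.135], [0.424, 0.297, 0.153]]
side slab_center 0.94 310 180 [0.519 0.252 0.053]
side slab_center 0.72 253 173 [0.356 0.255 0.082]
side slab_center 0.44 298 166 [0.484 0.257 0.098]
side slot_medium 0.8 366 287 [ 0.574 -0.204  0.056]
side slot_narrow 0.64 354 267 [ 0.56  -0.15   0.064]
side slot_wide 0.55 343 253 [ 0.546 -0.102  0.064]
 cut 0.8 [251.4, 169.4] 2249 [[0.298, 0.239, 0.006], [0.358, 0.26, 0.084], [0.421, 0.284, 0.151]]
 cut 0.62 [309.3, 176.5] 1158 [[0.481, 0.247, 0.01], [0.526, 0.252, 0.066], [0.574, 0.258, 0.115]]
```

View pics/scene.png

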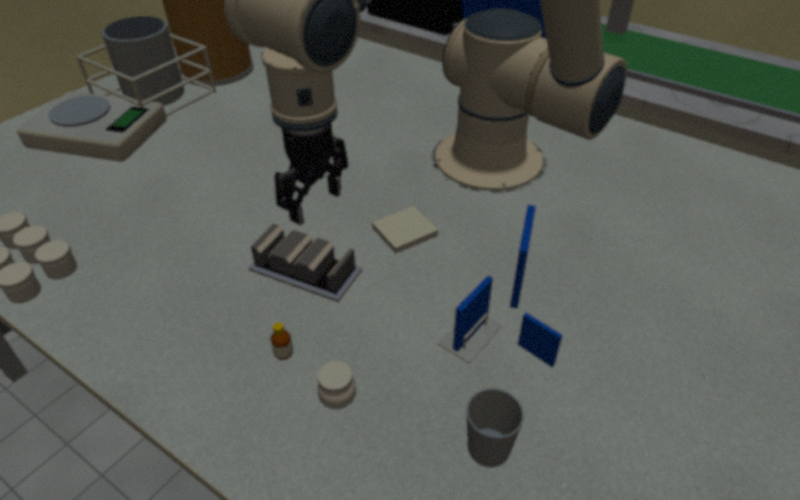

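View pics/side.png

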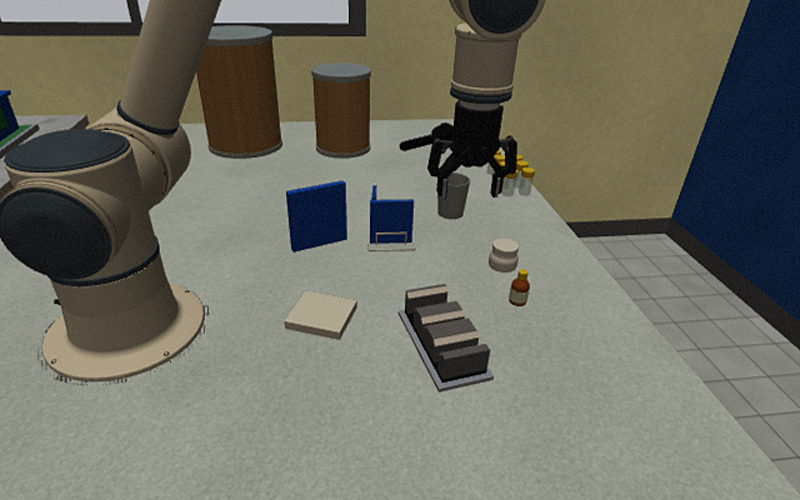

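Candidates for the slab in the scene image (400x640 pixels): blue plate in the white wire stand at (377,248), top at about 0.115 m; a smaller free plate at (433,272), top 0.085 m; a larger one at (418,203), top 0.153 m. I choose the one in the stand because it is 110 mm high. The rack is at about (243,208). Next is a close crop and a wrist view of the rack.

```bash
python3 - <<'E'
from h import *
P={n:capture(n) for n in ("scene","side","wrist")}
a=cv2.resize(P["scene"]["color"][150:310,340:480],(420,480)); b=cv2.resize(P["side"]["color"][130:230,220:340],(380,480)[:1]+(317,))
b=cv2.copyMakeBorder(b,0,163,0,0,cv2.BORDER_CONSTANT)
cv2.imwrite("pics/crop.png",np.hstack([a,b])[...,::-1]); save(P["wrist"],"wrist",s=1.25)
# slab footprint
for n in ("scene","side"):
    p=P[n]; w=cloud(p)
    for r in cut_out("slab_center",p)[:3]:
        q=w[r["mask"]]; q=q[~np.isnan(q[:,0])]
        if abs(np.median(q[:,0])-.53)<.025 and abs(np.median(q[:,1])-.255)<.02:
            q=q[q[:,2]>.05]; print(n,cv2.minAreaRect((q[:,:2]*1000).astype(np.float32)),len(q))
            t=q[(q[:,2]>.111)]; print("top",len(t),t.mean(0).round(3) if len(t) else 0)
            f=cv2.fitLine((q[:,:2]*1000).astype(np.float32),cv2.DIST_HUBER,0,.01,.01).ravel(); print("line",f.round(3))
p=P["wrist"]; w=cloud(p); print(np.array(p["world_from_camera"]).round(3).tolist())
for t in ("slot_medium","slot_narrow","slot_wide"):
    for r in tip_of(t,p)[:3]:
        u,v=map(int,np.round(r["location"])); print(t,round(r["score"],2),u,v,w[v,u].round(3))
for n in P:
    w=cloud(P[n]).reshape(-1,3); q=w[(abs(w[:,2]-.063)<.004)&(abs(w[:,0]-.59)<.12)&(abs(w[:,1]+.09)<.17)]
    if len(q)>20: print(n,"rack",len(q),cv2.minAreaRect((q[:,:2]*1000).astype(np.float32)))
E
```

```text
scene ((526.7186889648438, 256.7112121582031), (15.198625564575195, 104.38056945800781), 85.91460418701172) 714
top 215 [0.528 0.257 0.115]
line [ 9.98000e-01 -6.10000e-02  5.32298e+02  2.60502e+02]
side ((533.4981689453125, 292.30694580078125), (102.153076171875, 99.2154541015625), 82.0500259399414) 753
top 104 [0.529 0.254 0.114]
line [ 9.99000e-01 -5.00000e-02  5.27638e+02  2.51610e+02]
[[1.0, 0.0, -0.0, 0.625], [0.0, -0.952, -0.305, 0.077], [-0.0, 0.305, -0.952, 0.374], [0.0, 0.0, 0.0, 1.0]]
slot_medium 0.72 292 306 [ 0.591 -0.143  0.064]
slot_narrow 0.97 280 253 [ 0.581 -0.081  0.064]
slot_wide 0.9 271 202 [ 0.567 -0.043  0.019]
scene rack 1089 ((574.038818359375, -108.68830871582031), (87.00720977783203, 196.4956512451172), 10.192923545837402)
side rack 1354 ((573.471923828125, -107.30735778808594), (81.18061065673828, 194.89114379882812), 9.736124038696289)
wrist rack 7924 ((574.4949951171875, -107.8121109008789), (80.41870880126953, 193.25396728515625), 9.948391914367676)
```

View pics/crop.png

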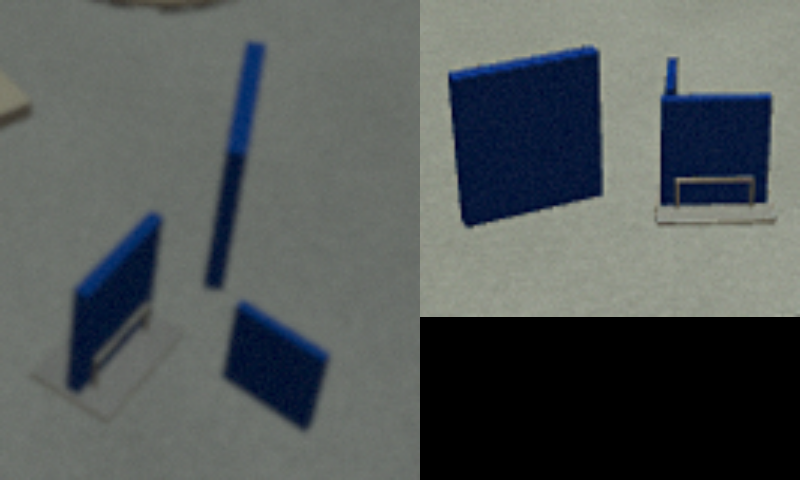

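View pics/wrist.png

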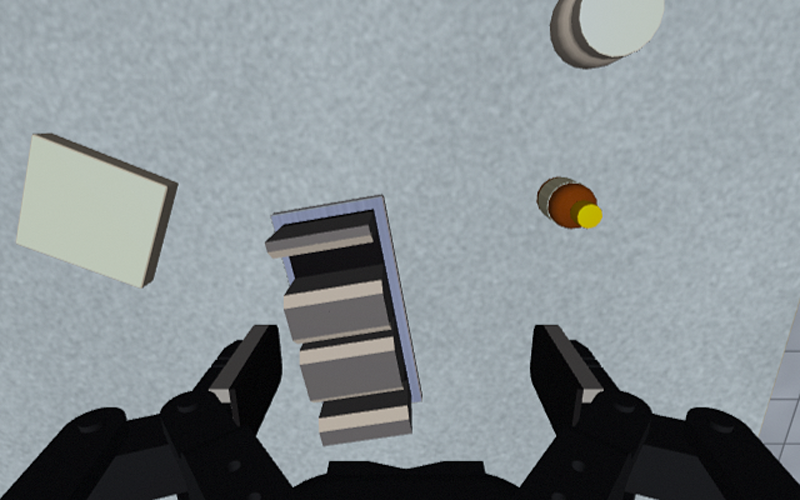

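The crop shows the 110 mm slab between wire loops, clear of the larger and smaller plates. The wrist view shows the rack with the wide slot at the top, around (270,202). The order of the other two needs a width check.

```bash
python3 - <<'E'
from h import *
s=bot.read_state(); print(s["tcp_rot"],s["tool_pos"])
from scipy.spatial.transform import Rotation as R
print(R.from_rotvec(s["tcp_rot"]).as_matrix().round(3))
a=np.deg2rad(9.95); ex=np.array([np.cos(a),np.sin(a)]); ey=np.array([-ex[1],ex[0]]); c=np.array([.5743,-.1079])
for n in ("wrist","side"):
    w=cloud(capture(n)).reshape(-1,3); d=w[:,:2]-c; x=d@ex*1000; y=d@ey*1000
    m=(abs(x)<30)&(abs(y)<102); k=((y[m]+102)//3).astype(int); z=w[m,2]*1000
    print(n,[(i*3-100,int(np.median(z[k==i])),int((k==i).sum())) for i in range(68) if (k==i).any()])
E
```

```text
[ 2.22146441e+00  2.22140604e+00 -9.09937721e-06] [6.25009927e-01 5.62183051e-06 2.42280513e-01]
[[ 0.  1.  0.]
 [ 1. -0. -0.]
 [-0.  0. -1.]]
wrist [(-97, 63, 4), (-94, 63, 106), (-91, 63, 127), (-88, 63, 115), (-85, 63, 127), (-82, 63, 123), (-79, 62, 195), (-76, 59, 225), (-73, 48, 695), (-70, 45, 191), (-55, 56, 17), (-52, 58, 37), (-49, 61, 38), (-46, 63, 111), (-43, 63, 140), (-40, 63, 136), (-37, 63, 142), (-34, 63, 137), (-31, 63, 147), (-28, 63, 142), (-25, 63, 143), (-22, 63, 135), (-19, 63, 151), (-16, 63, 146), (-13, 63, 153), (-10, 62, 204), (-7, 59, 237), (-4, 54, 471), (-1, 50, 77), (5, 56, 52), (8, 59, 72), (11, 62, 86), (14, 63, 155), (17, 63, 157), (20, 63, 158), (23, 63, 159), (26, 63, 165), (29, 63, 166), (32, 63, 159), (35, 63, 169), (38, 63, 169), (41, 63, 208), (44, 60, 240), (47, 56, 355), (50, 35, 717), (53, 18, 140), (56, 18, 139), (59, 18, 145), (62, 18, 141), (65, 18, 146), (68, 18, 143), (71, 19, 23), (80, 55, 34), (83, 57, 130), (86, 60, 134), (89, 63, 169), (92, 63, 200), (95, 64, 385), (98, 45, 1090), (101, 272, 637)]
side [(-100, 10, 33), (-97, 12, 65), (-94, 37, 455), (-91, 61, 62), (-88, 63, 30), (-85, 64, 33), (-82, 63, 25), (-79, 62, 21), (-73, 57, 2), (-55, 48, 93), (-52, 51, 120), (-49, 59, 45), (-46, 62, 55), (-43, 63, 28), (-40, 64, 25), (-37, 63, 29), (-34, 63, 22), (-31, 63, 30), (-28, 63, 24), (-25, 63, 26), (-22, 64, 23), (-19, 63, 24), (-16, 63, 28), (-13, 63, 27), (-10, 63, 12), (-7, 62, 1), (2, 58, 1), (5, 54, 63), (8, 57, 53), (11, 60, 48), (14, 62, 30), (17, 63, 28), (20, 63, 17), (23, 65, 43), (26, 547, 67), (29, 542, 69), (32, 539, 74), (35, 532, 99), (38, 534, 123), (41, 538, 113), (44, 547, 45), (47, 551, 11), (50, 545, 4), (53, 550, 4), (56, 548, 4), (59, 542, 2), (68, 508, 3), (71, 441, 27), (74, 485, 51), (77, 465, 78), (80, 422, 170), (83, 51, 208), (86, 426, 118), (89, 427, 109), (92, 314, 90), (95, 313, 185), (98, 315, 211), (101, 335, 124)]
```

Height profile across the rack: mouths of about 33 mm (centre -64), 24 mm (0) and 48 mm (+64). The far slot at -y is therefore the medium one, with its centre at about (0.585, -0.171) and yaw 9.95°. Moving over the slab.

step_arm --increments '[25.5,-9.7,0,0,0,0,-1,25.5,-9.7,0,0,0,0,-1,25.5,-9.7,0,0,0,0,-1,25.5,-9.7,0,0,0,0,-1,25.5,-9.7,0,0,0,0,-1,25.5,-9.7,0,0,0,0,-1,25.5,-9.7,0,0,0,0,-1,25.5,-9.7,0,0,0,0,-1,25.5,-9.7,0,0,0,0,-1,25.5,-9.7,0,0,0,0,-1]'

```text
t: 2.1
tool_pos: [0.5275, 0.256, 0.2424]
tcp_rot: [2.221, 2.221, 0.0]
contact_force: [0.8, 0.0, -1.0]
grip_width: 0.999
```

step_arm --increments '[0,0,0,0,0,8.5,-1,0,0,0,0,0,8.5,-1,0,0,0,0,0,8.5,-1,0,0,0,0,0,8.5,-1,0,0,0,0,0,8.5,-1,0,0,0,0,0,8.5,-1,0,0,0,0,0,8.5,-1,0,0,0,0,0,8.5,-1,0,0,0,0,0,8.5,-1,0,0,0,0,0,8.5,-1]'

```text
t: 3.1
tool_pos: [0.528, 0.255, 0.2423]
tcp_rot: [-3.139, -0.127, -0.0]
contact_force: [-0.2, -0.1, -0.2]
grip_width: 1.0
```

step_arm --increments '[0,0,0,0,0,8.2,-1,0,0,0,0,0,0,-1,0,0,0,0,0,0,-1]'

```text
t: 3.4
tool_pos: [0.528, 0.255, 0.2423]
tcp_rot: [-3.141, 0.081, -0.0]
contact_force: [0.3, -0.5, 0.0]
grip_width: 1.002
```

```bash
cat >> h.py <<'E'
def slab(p):
    w=cloud(p); hsv=cv2.cvtColor(p["color"],cv2.COLOR_RGB2HSV)
    return w,(hsv[...,0]>100)&(hsv[...,0]<135)&(hsv[...,1]>120)
from scipy.spatial.transform import Rotation as R
def tool():
    s=bot.read_state(); M=R.from_rotvec(s["tcp_rot"]).as_matrix(); return s,np.array(s["tool_pos"]),M
E
python3 - <<'E'
from h import *
s,t,M=tool(); print(t.round(4),M.round(3).tolist(),s["qpos"])
p=capture("wrist"); save(p,"w2",s=1.25); w,m=slab(p)
m&=(w[...,2]>.108)&(w[...,2]<.12)&(abs(w[...,0]-.528)<.07)&(abs(w[...,1]-.256)<.03)
q=w[m]; r=cv2.minAreaRect((q[:,:2]*1000).astype(np.float32)); print(len(q),r,np.median(q[:,2]))
E
```

```text
[0.528  0.255  0.2423] [[0.999, -0.051, 0.0], [-0.051, -0.999, 0.0], [0.0, -0.0, -1.0]] [ 3.48113198e-01  4.39033152e-01  1.44377374e+00 -1.86731709e-05
  1.25872660e+00  1.97020184e+00]
1846 ((528.2516479492188, 256.44610595703125), (11.594198226928711, 99.49689483642578), 87.28030395507812) 0.11444149140037335
```

View pics/w2.png

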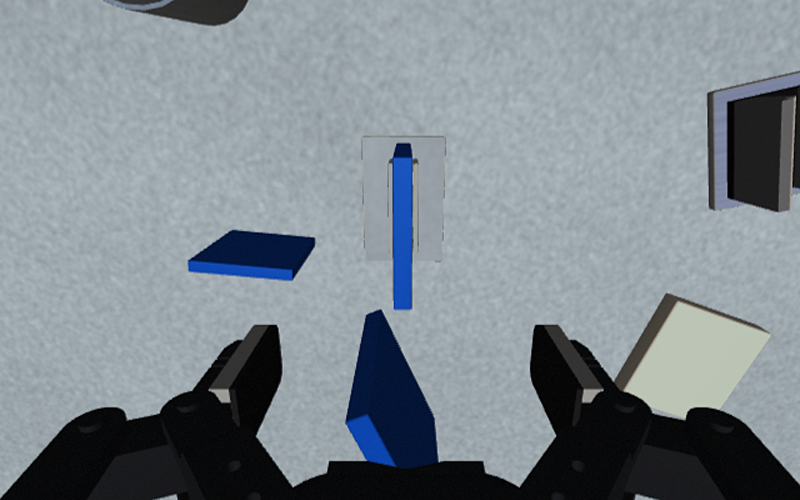

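The wrist view shows the slab upright at (322,185), between the loops, with the gripper aligned and the large and small plates clear of the fingers. Descend, then grip.

step_arm --increments '[0,-1.4,20,0,0,0,-1,0,0,20,0,0,0,-1,0,0,20,0,0,0,-1,0,0,20,0,0,0,-1,0,0,20,0,0,0,-1,0,0,20,0,0,0,-1,0,0,20,0,0,0,-1,0,0,16,0,0,0,-1,0,0,0,0,0,0,-1,0,0,0,0,0,0,-1]'

```text
t: 4.45
tool_pos: [0.5282, 0.2564, 0.0866]
tcp_rot: [3.14, -0.085, -0.0]
contact_force: [-0.4, 0.7, 0.0]
grip_width: 0.997
```

step_arm --increments '[0,0,0,0,0,0,1,0,0,0,0,0,0,1,0,0,0,0,0,0,1,0,0,0,0,0,0,1,0,0,0,0,0,0,1,0,0,0,0,0,0,1,0,0,0,0,0,0,1,0,0,0,0,0,0,1,0,0,0,0,0,0,1,0,0,0,0,0,0,1]'

```text
t: 5.45
tool_pos: [0.5282, 0.2565, 0.0866]
tcp_rot: [-3.14, 0.088, -0.001]
contact_force: [-0.7, 0.4, 5.1]
grip_width: 0.137
```

step_arm --increments '[0,0,-10,0,0,0,1,0,0,-18,0,0,0,1,0,0,-18,0,0,0,1,0,0,-18,0,0,0,1,0,0,-18,0,0,0,1,0,0,-16,0,0,0,1,0,0,-10,0,0,-4.3,1,0,0,0,0,0,-4.3,1,0,0,0,0,0,-4.3,1,0,0,0,0,0,0,1]'

```text
t: 6.45
tool_pos: [0.528, 0.2563, 0.1948]
tcp_rot: [3.13, 0.268, 0.0]
contact_force: [0.1, 0.4, -1.5]
grip_width: 0.131
```

step_arm --increments '[0,15,0,0,0,0,1,-1,25,0,0,0,0,1,-1,25,0,0,0,0,1,-1,25,0,0,0,0,1,-1,25,0,0,0,0,1,-1,25,0,0,0,0,1,-1,25,0,0,0,0,1,-1,25,0,0,0,0,1,-1,25,0,0,0,0,1,-1,25,0,0,0,0,1]'

```text
t: 7.45
tool_pos: [0.5594, 0.0165, 0.1944]
tcp_rot: [3.13, 0.262, -0.0]
contact_force: [0.1, -0.5, -1.0]
grip_width: 0.134
```

step_arm --increments '[-1,25,0,0,0,0,1,-1,25,0,0,0,0,1,-1,25,0,0,0,0,1,-1,25,0,0,0,0,1,-1,25,0,0,0,0,1,-1,25,0,0,0,0,1,-1,25,0,0,0,0,1,-1,16,0,0,0,0,1,0,0,0,0,0,0,1,0,0,0,0,0,0,1]'

```text
t: 8.45
tool_pos: [0.5835, -0.1713, 0.1942]
tcp_rot: [-3.13, -0.263, 0.001]
contact_force: [1.0, -0.1, -1.2]
grip_width: 0.133
```

```bash
python3 - <<'E'
from h import *
s,t,M=tool(); print(t.round(4),M.round(3).tolist(),s["contact_force"],s["grip_width"])
p=capture("wrist"); save(p,"w3",s=1.25); w,m=slab(p)
m&=(abs(w[...,0]-.585)<.1)&(abs(w[...,1]+.171)<.05)
q=w[m]; l=(q-t)@M*1000; print("slab in tool: pct",np.percentile(l,[1,50,99],axis=0).round(1).tolist(),len(q))
a=np.deg2rad(9.95); ex=np.array([np.cos(a),np.sin(a)]); ey=np.array([-ex[1],ex[0]]); c=np.array([.5743,-.1079])
for nm in ("wrist","side"):
    w=cloud(p if nm=="wrist" else capture(nm)).reshape(-1,3); 
    k=(abs(w[:,2]-.063)<.0025)&(np.abs(w[:,:2]-c).max(1)<.13); d=(w[k,:2]-c)
    f=cv2.minAreaRect((w[k,:2]*1000).astype(np.float32)); print(nm,"rack",k.sum(),f)
    x=d@ex*1000;y=d@ey*1000
    for lo,hi in((-70,-35),(0,35),(35,60),(-37,-25)): 
        g=y[(y>lo)&(y<hi)]; print(lo,hi,len(g),np.percentile(g,[2,98]).round(1) if len(g) else 0)
    g=y[y<-70]; print("end",len(g),np.percentile(g,[2,98]).round(1) if len(g) else 0, np.percentile(x,[2,98]).round(1))
E
```

```text
[ 0.5835 -0.1713  0.1942] [[0.986, 0.167, -0.0], [0.167, -0.986, 0.0], [-0.0, -0.0, -1.0]] [ 0.95202369 -0.08445179 -1.2073579 ] 0.13275850553426122
slab in tool: pct [[-24.4, -18.1, -60.5], [22.6, 0.5, -27.7], [49.9, 18.8, 64.7]] 8231
wrist rack 12915 ((573.859130859375, -107.0548095703125), (80.77739715576172, 192.93203735351562), 9.876945495605469)
-70 -35 1828 [-49.4 -35.3]
0 35 3283 [ 9.2 34.5]
35 60 903 [35.2 43.4]
-37 -25 1479 [-36.7 -25.2]
end 2092 [-95.1 -77.8] [-38.3  38.7]
side rack 876 ((573.8838500976562, -106.82442474365234), (81.13955688476562, 195.8779754638672), 9.830684661865234)
-70 -35 200 [-51.1 -35.4]
0 35 83 [ 8.5 33.9]
35 60 29 [35.3 43.1]
-37 -25 128 [-36.5 -25.8]
end 246 [-95.7 -79.4] [-39.8  37. ]
```

View pics/w3.png

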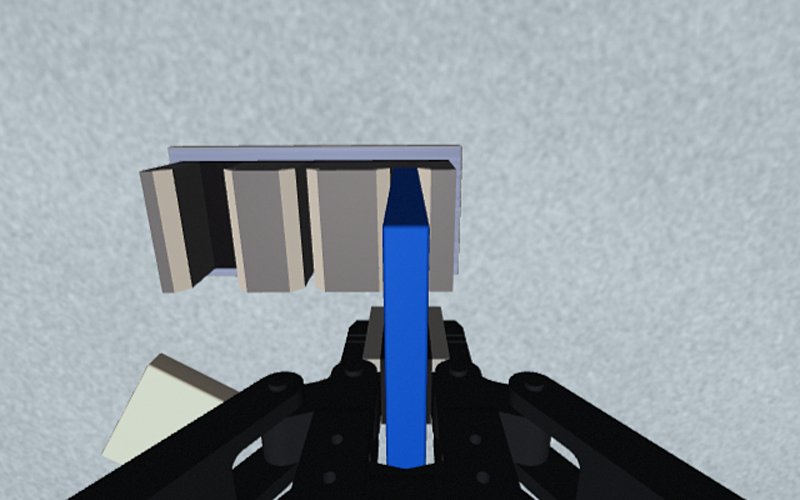

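The wrist view shows the slab held upright over the right-most slot, its foot at about (323,140), in line with the 17 mm mouth. Correct by about 2 mm and lower.

step_arm --increments '[1.7,-0.6,10,0,0,-0.3,1,0,0,15,0,0,0,1,0,0,10,0,0,0,1,0,0,10,0,0,0,1,0,0,7,0,0,0,1,0,0,7,0,0,0,1,0,0,7,0,0,0,1,0,0,7,0,0,0,1,0,0,0,0,0,0,1,0,0,0,0,0,0,1]'

```text
t: 9.55
tool_pos: [0.5855, -0.1704, 0.1213]
tcp_rot: [-3.13, -0.274, 0.0]
contact_force: [0.3, 0.5, -1.4]
grip_width: 0.13
```

step_arm --increments '[0,0,5,0,0,0,1,0,0,5,0,0,0,1,0,0,4,0,0,0,1,0,0,3,0,0,0,1,0,0,1,0,0,0,1,0,0,1,0,0,0,1,0,0,0.5,0,0,0,1,0,0,0,0,0,0,1,0,0,0,0,0,0,1]'

```text
t: 10.45
tool_pos: [0.5856, -0.1705, 0.1019]
tcp_rot: [3.13, 0.274, 0.0]
contact_force: [0.1, 0.0, -1.0]
grip_width: 0.132
```

step_arm --increments '[0,0,0.7,0,0,0,1,0,0,0.5,0,0,0,1,0,0,0,0,0,0,1]'

```text
t: 10.75
tool_pos: [0.5855, -0.1705, 0.1006]
tcp_rot: [3.13, 0.274, 0.0]
contact_force: [-0.1, 0.0, -1.4]
grip_width: 0.133
```

step_arm --increments '[0,0,0.5,0,0,0,1,0,0,0,0,0,0,1,0,0,0,0,0,0,1]'

```text
t: 11.05
tool_pos: [0.5856, -0.1705, 0.1005]
tcp_rot: [3.129, 0.274, 0.0]
contact_force: [-2.8, -0.0, 7.9]
grip_width: 0.133
```

Floor contact came at the predicted height, 7.9 N upward. Check before release.

```bash
cat > chk.py <<'E'
from h import *
import sys
a=np.deg2rad(9.9); ex=np.array([np.cos(a),np.sin(a)]); ey=np.array([-ex[1],ex[0]]); c=np.array([.5852,-.1704])
for n in ("side","scene","wrist"):
    p=capture(n); w,m=slab(p); m&=(np.abs(w[...,:2]-c).max(-1)<.08)
    q=w[m]; d=(q[:,:2]-c)*1000
    if len(q)<20: print(n,len(q)); continue
    print(n,len(q),"x",np.percentile(d@ex,[1,99]).round(1),"y",np.percentile(d@ey,[1,50,99]).round(1),"z",np.percentile(q[:,2],[1,99]).round(4))
    for lo,hi in((.065,.08),(.11,.125)):
        k=(q[:,2]>lo)&(q[:,2]<hi); print("  y at z",lo,np.median((d@ey)[k]).round(1) if k.any() else None)
    if n==sys.argv[1]: save(p,sys.argv[2],(270,150,470,310) if n=="side" else None,4 if n=="side" else 1.25)
E
python3 chk.py side s4
```

```text
side 1336 x [-51.   46.5] y [-57.7  -5.8  15.4] z [0.0239 0.4172]
  y at z 0.065 -5.8
  y at z 0.11 -6.0
scene 823 x [-43.3  62. ] y [-16.7   4.7  69.4] z [0.0273 0.4244]
  y at z 0.065 4.6
  y at z 0.11 4.2
wrist 8162 x [-24.1  50.3] y [-6.7 -0.6 18.3] z [0.036  0.1593]
  y at z 0.065 -0.5
  y at z 0.11 -0.6
```

View pics/s4.png

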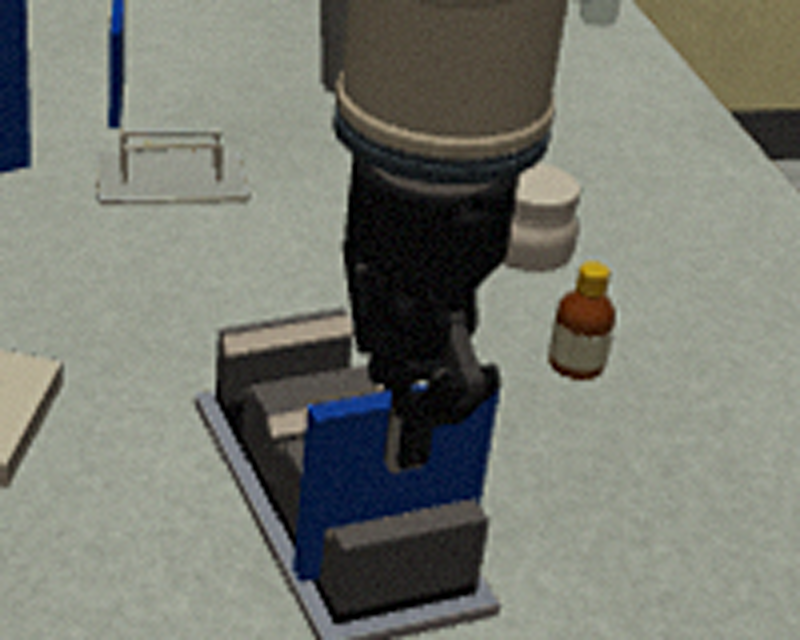

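The side view shows the slab upright in the end (medium) slot, bottomed out and within the rack. Release and retreat straight up.

step_arm --increments '[0,0,-0.4,0,0,0,1,0,0,0,0,0,0,0.5,0,0,0,0,0,0,0,0,0,0,0,0,0,-0.5,0,0,0,0,0,0,-1,0,0,0,0,0,0,-1,0,0,0,0,0,0,-1,0,0,0,0,0,0,-1,0,0,0,0,0,0,-1,0,0,0,0,0,0,-1]'

```text
t: 12.2
tool_pos: [0.5855, -0.1704, 0.1005]
tcp_rot: [-3.13, -0.274, 0.0]
contact_force: [-0.2, 0.1, -0.2]
grip_width: 1.0
```

step_arm --increments '[0,0,-8,0,0,0,-1,0,0,-15,0,0,0,-1,0,0,-20,0,0,0,-1,0,0,-20,0,0,0,-1,0,0,-20,0,0,0,-1,0,0,-20,0,0,0,-1,0,0,-15,0,0,0,-1,0,0,0,0,0,0,-1,0,0,0,0,0,0,-1]'

```text
t: 13.1
tool_pos: [0.5854, -0.1704, 0.2186]
tcp_rot: [3.129, 0.274, 0.001]
contact_force: [-0.5, -0.4, 0.4]
grip_width: 1.003
```

```bash
python3 chk.py wrist w5
```

```text
side 1810 x [-62.2  46.7] y [-70.7  -5.6  43.1] z [0.0277 0.5233]
  y at z 0.065 -5.5
  y at z 0.11 -5.5
scene 1025 x [-44.2  62.5] y [-46.4   4.7  71.2] z [0.0275 0.5494]
  y at z 0.065 4.8
  y at z 0.11 4.8
wrist 3714 x [-48.   49.9] y [-70.7  -0.2  68.9] z [0.0247 0.2919]
  y at z 0.065 -0.4
  y at z 0.11 -0.4
```

View pics/w5.png

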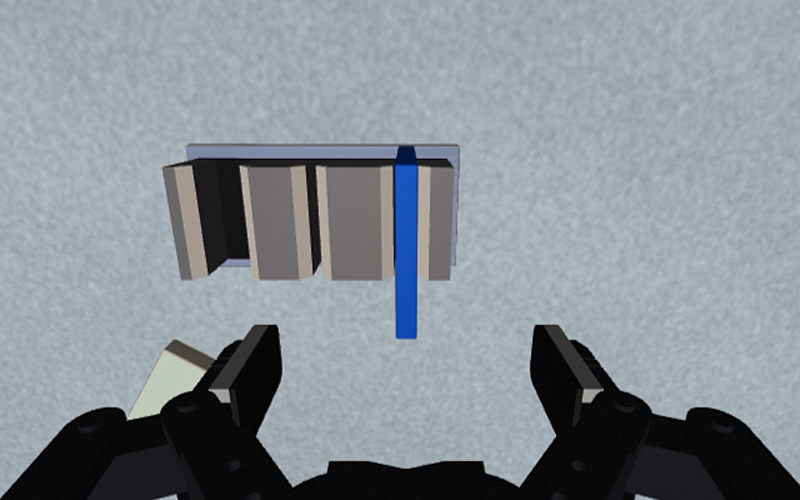

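The slab stands upright in the medium slot at (325,195). It is centred to about 1 mm, with no lean and the gripper clear. Handing in.

```bash
python3 -c "
from plant import hand_in
print(hand_in())"
```

```text
the job is handed in; nothing more can be done
None
```

The blue 110 mm slab is out of the wire stand and standing upright in the medium (17 mm) slot. I lowered it to the floor of the slot before letting go, and handed in at about 13 s of robot time.

- **Slot choice:** the measured mouth was about 33 mm wide, which matches 17 + 16 mm. The networks' slot labels agreed on the order along the rack.
- **Bottom reached:** contact came at TCP z = 0.1005 m (0.1006 m predicted), with about 8 N upward before release.
- **After release:** the wrist camera put the slab about 1 mm off centre along the slot and under 1 mm across it, with no measurable lean. The gripper is open and lifted about 118 mm clear.
- **Disagreement:** the side and scene cameras read about 5.5 mm to either side of the slot centre. Each sees a different face of the 12 mm slab, so about 6 mm is expected. Some blue-mask readings also picked up stray points, which I ignored.

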